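# Slide the battery pack home in its charging dock and shoot the bolt behind it

### The arm

A 6-joint arm with a two-finger parallel gripper is mounted at the origin on a cart in front of the work surface, level with it; the furniture and walls round the work are solid. World frame = base frame: x ahead of the robot, y to its left, z up, the work surface at z = 0. Lengths are in m, angles in rad, forces in N, time in s.
With the tool pointing down it reaches from about 0.35 to 0.775 m from the base axis. Payload 7.3 kg.
Tool frame: the origin (TCP) lies on the centre line of the jaws, within the pads' length; the fingertips stand 17 mm ahead of it and the grasp point (between the pads) lies 2 mm behind it (robot.tip_extent is the distance from the TCP to the fingertips, in m); z points along the fingers, y is the line along which they close (so a half turn about z gives the same grasp; the last joint's range is limited). The gripper opens to 92 mm and grips with 3 to 60 N. Pads are 19 mm wide; open, the fingers measure 130 mm over their backs; the gripper's body (75 mm by 190 mm) begins 47 mm behind the grasp point.
Start: joints at [-1.306, 0.342, 1.524, -0, 1.275, -0.146], TCP at [0.21, -0.481, 0.244] pointing down, gripper open.
Joint ranges: [-2.53, 2.53], [-0.77, 2.02], [0.04, 2.7], [-1, 4.14], [0.28, 2.66], [-3.11, 3.11]. Speed limits (rad/s): [2.57, 2.57, 3.14, 3.14, 3.14, 3.14].

### API

Orientations are given as [roll, pitch, yaw] about the fixed x, y, z axes, in that order (R = Rz(yaw) Ry(pitch) Rx(roll)).
In Python, from cell import robot gives the robot as it stands.
- The arm moves only by the tool step_arm, never from a script. Its argument "motion" is a list of rows, each a list of 2 entries, a list of its own where there are three numbers: the shift along the tool's x, y, z in units of 60 mm (1.0 is 60 mm), then the turn about the tool's z in rad. In form: [[[x, y, z], spin], ...]. A call has 1 to 10 rows; each row is the pose to reach, as a shift and turn from the pose commanded when the call began, along the tool's axes at that moment; what a row does not reach only later rows make up. A row lasts 1/8 s, in which the tool goes at most 62.5 mm and 10.7 degrees, less where a joint would pass 70% of its speed; a pose out of reach is approached as far as the arm can. A call with a gripper value outside its range is refused whole. "hand" is the closure in counts, from 0 (fully open) to 255 (shut), set as the call begins (left out, the last holds). The fingers move at their own pace and stop on an object; "squeeze" is the grip in N (left out, the last holds). Time passes only in rows, so rows that repeat a pose let the fingers close. It gives the time, the measured TCP pose, the force, the opening and the grip force at its end, in the units of the state.
- robot.observe(): the state, without advancing time (a new reading comes with each control period).
- robot.read_camera(name): name is "scene" or "top" or "wrist"; returns a dict with "pixels" (384x512x3 uint8, red, green, blue), "intrinsics" (3x3 intrinsics, pixels), "xyz" and "rotation" of the camera in the world; the wrist camera has in their place "T_tool_cam" (4x4, takes a point from camera to tool coordinates, whose origin is the TCP and whose axes are the flange's). Camera axes: x right, y up, looking along -z (the intrinsics and any distortion apply to the point x, -y, -z); pixel columns grow to the right and rows downward; lengths in m; the calibration is good to about 2 mm. A picture is of the moment at which its call begins: read the wrist's pose just before it. There is no depth.
- robot.hand_in(): hands the job in; it is judged then, once.
The state is a dict: "time": time; "qpos": joint angles; "qvel": joint speeds; "joint_efforts": joint torques, N m; "tool_pos": TCP position; "tool_rot": TCP orientation; "contact_force": force on the tool from outside, world axes, zero at the start; "torque": the same for the moment, N m; "opening": finger opening in m; "grip_force": force on a finger pad.
Only numpy, scipy, OpenCV 4.12 (cv2) and the standard library are available. Lean on these libraries where they do the work, as an engineer would, in place of code of your own. Each camera call takes 0.05 s, during which the arm holds its last target. There are 200 camera calls.

### The job

Put the heavy battery pack on charge: push it along the bench, low down so that it slides upright instead of tipping, into the charging dock until it is fully home against the two rubber stops, with the sprung contact block pressed in. Then push the bolt by its red knob all the way across, so that it stands behind the pack and locks it in. Do not lift or tip the pack, and leave the grease tin, the tape roll and the loose bush where they are.

Things in the scene. Friction and masses are not known exactly. Their poses are not given: they have to be found in the camera images.
- pack: dark grey battery pack with an orange band, black lid and a carrying handle on the lid, about 2 kg. Case 105 mm along its x, 120 mm along its y (lid and catches 2 mm more), 176 mm high, 210 mm with the handle. Origin: centre of its underside, z up. Its +x face goes first into the dock. It stands on the bench left of the dock, not quite square to it.
- pack_push (a point): point on the middle of the pack's ribbed back (-x) face, 30 mm above the bench: the place to push. It takes 8 to 17 N to slide the pack; the friction coefficient on the bench is about 0.5 to 0.7, so a push higher than about 75 mm above the bench may tip it.
- dock: grey steel charging dock fixed to the bench, no floor of its own. Origin: on the bench, where the pack's origin lies when the pack is home (their axes then agree). x points into the dock, the way the pack is pushed (to the robot's right), y away from the robot, z up. At its end is the white charger, 116 mm wide, 165 mm high.
- dock_mouth (a point): centre of the dock's mouth on the bench, 119 mm before its origin, axes as the dock's. From here two walls 45 mm high narrow from 152 to 128 mm apart over 43 mm, then run parallel as guides (4 mm play each side of the pack) to the end.
- dock_stop (a point): midway between the two rubber stops at the end of the dock, in the plane of their faces (52.5 mm past the dock's origin), 36 mm above the bench; they stand 44 mm to either side and stop the pack's front face.
- charge_contact (a joint): black sprung contact block with two copper contacts, between the rubber stops: 0 = sprung out, 9 mm proud of the stops; grows as the pack presses it in (m), 0.009 with the pack against the stops. The spring pushes with 2.4 N, 4.4 N when pressed in: less than the pack's friction, so the pack stays.
- bolt (a joint): steel bolt 11.6 mm thick, lying across the dock near its mouth, 32 mm above the bench, at dock x = -62 mm, in two bearings outside the far (+y) guide. 0 = drawn back; grows as it is pushed along the dock's -y (towards the robot) across the channel; 0.060 m = fully shot, at its stop. Friction 2.5 N. It clears the back of a pack that is home by 3.7 mm; a pack not home blocks it.
- bolt_knob (a point): middle of the bolt's upright red knob, 16 mm across, 27 mm high, its top 83 mm above the bench, its foot 56 mm; moves with the bolt, from dock y = +162 mm (drawn back) to +102 mm (shot). The outer bearing, 171 to 181 mm out and 44 mm high, lies just outside the drawn-back knob: fingertips behind the knob must stay above 46 mm.
- grease_tin: round white and green grease tin, 66 mm across, 34 mm high, loose on the bench; origin: centre of its underside
- tape_roll: roll of yellow tape lying flat, 83 mm across, 18 mm high, loose; origin: centre of its underside
- bush_1: turned grey flange bush standing on end, 28 mm across, 22 mm high, loose; origin: centre of its underside

How it is judged:
By the outcome, as a careful person would: the job done as asked, in the order asked, and still so for the second after the job is handed in, with the robot touching nothing.
It also fails if it takes over 67 s, if anything falls off the work surface, if the arm or the gripper's body presses on something with over 40 N, if the wrist force passes 120 N, or if a joint passes its speed limit or range.

## Working session

There is one attempt and no reset: what is moved stays moved. The work goes in short steps, Python scripts to look and compute and a tool call to move; the robot and the scene stay as the last step left them, time stands still between calls to the robot, and variables do not carry over. Pictures are saved under pics/ and viewed, at most 10 in all, crops included, and the job is handed in when it is done.

Besides the shell and the picture viewer there is one more tool, called by a JSON object that holds its "name" and its "arguments". step_arm: Moves the arm, as the interface text tells. Its arguments: {"type":"object","properties":{"motion":{"type":"array"},"hand":{"type":"number"},"squeeze":{"type":"number"}},"required":["motion"]}

```bash
mkdir -p pics; ls; python3 - <<'E'
from cell import robot
import cv2,numpy as np
print(robot.observe())
for n in("scene","top"):
    c=robot.read_camera(n); cv2.imwrite(f"pics/{n}0.png",c["pixels"][:,:,::-1]); np.savez(f"{n}0.npz",**c)
    print(n,c["intrinsics"],c["xyz"],c["rotation"],[k for k in c])
E
```

```text
pics
{'time': 0.0, 'qpos': array([-1.30598643e+00,  3.42748028e-01,  1.52503274e+00, -3.68646551e-05,
        1.27538261e+00, -1.45990835e-01]), 'qvel': array([-0.00235872,  0.00025557,  0.00032984, -0.00071941, -0.00028811,
        0.001263  ]), 'joint_efforts': array([ 3.32821604e-03, -4.31235659e+01, -2.44217205e+01,  7.20569585e-02,
        5.59404760e-02, -1.03205975e-04]), 'tool_pos': array([ 0.20956852, -0.48093867,  0.24302632]), 'tool_rot': array([-3.14003351e+00, -1.93621499e-04,  4.10811346e-01]), 'contact_force': array([ 0.57347791,  0.24491948, -0.02783604]), 'torque': array([ 0.00763217, -0.04863339,  0.0156989 ]), 'grip_force': 0.0, 'opening': 0.09191845029702406}
scene [[411.93506257   0.         251.3907344 ]
 [  0.         411.93506257 194.61473489]
 [  0.           0.           1.        ]] [1.16329687 0.39355761 0.82493858] [ 7.74117459e-01 -9.40840190e-04  2.03584251e+00] ['pixels', 'intrinsics', 'xyz', 'rotation']
top [[409.98310188   0.         257.60349581]
 [  0.         409.98310188 188.78811551]
 [  0.           0.           1.        ]] [0.41957249 0.06377388 0.92619494] [ 0.11340964  0.00234736 -1.59609352] ['pixels', 'intrinsics', 'xyz', 'rotation']
```

View pics/top0.png

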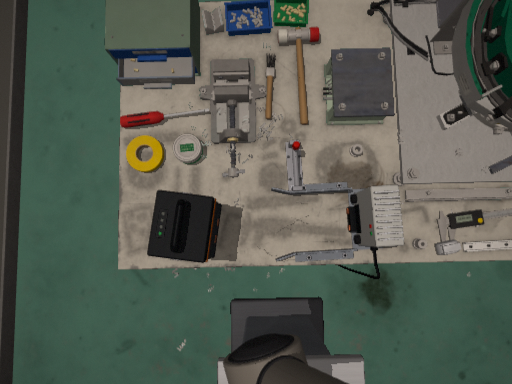

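View pics/scene0.png

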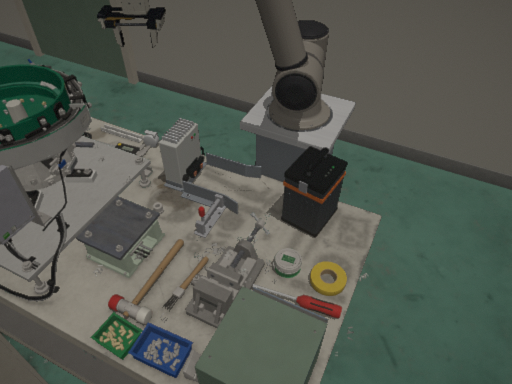

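Top view: pack at about (183,226), with its lid spanning (150..215, 191..262); dock walls around (310,187) and (315,256); red knob (296,145); charger (377,217). I'll enlarge the area for pixel work.

```bash
cat > h.py <<'E'
import numpy as np, cv2
from scipy.spatial.transform import Rotation as R
def ray(c,uv):
    K=np.asarray(c["intrinsics"]); u,v=uv
    d=np.array([(u-K[0,2])/K[0,0],-(v-K[1,2])/K[1,1],-1.])
    return R.from_euler('xyz',c["rotation"]).as_matrix()@d
def onz(c,uv,z):
    d=ray(c,uv); p=np.asarray(c["xyz"]); return p+d*(z-p[2])/d[2]
def proj(c,P):
    K=np.asarray(c["intrinsics"]); q=R.from_euler('xyz',c["rotation"]).as_matrix().T@(np.asarray(P)-c["xyz"])
    return np.array([K[0,0]*q[0]/-q[2]+K[0,2],K[1,1]*q[1]/q[2]+K[1,2]])
E
python3 - <<'E'
from h import *
c=np.load("top0.npz"); im=c["pixels"][:,:,::-1]
a=im[135:270,140:270]; b=im[135:270,265:411]
cv2.imwrite("pics/crop1.png",cv2.resize(np.hstack([a,b])[:,:],None,fx=2.88,fy=4.0,interpolation=cv2.INTER_CUBIC)) if 0 else cv2.imwrite("pics/crop1.png",cv2.resize(im[135:270,143:407],None,fx=3,fy=3,interpolation=cv2.INTER_CUBIC))
hsv=cv2.cvtColor(np.ascontiguousarray(im),cv2.COLOR_BGR2HSV)
m=((hsv[:,:,2]<48)).astype(np.uint8)*255; m[:180]=0;m[275:]=0;m[:,:140]=0;m[:,225:]=0
m=cv2.morphologyEx(m,cv2.MORPH_CLOSE,np.ones((9,9)));m=cv2.morphologyEx(m,cv2.MORPH_OPEN,np.ones((9,9)))
k=max(cv2.findContours(m,0,2)[0],key=cv2.contourArea); r=cv2.minAreaRect(k); print(r)
for p in cv2.boxPoints(r): print(p,onz(c,p,.176)[:2])
red=cv2.inRange(hsv,(0,150,100),(8,255,255)); red[:135]=0;red[160:]=0;red[:,:280]=0;red[:,310:]=0
v,u=np.nonzero(red); print(u.mean(),v.mean(),len(u),onz(c,(u.mean(),v.mean()),.08))
E
```

```text
((184.48257446289062, 226.5253448486328), (66.91324615478516, 66.22541046142578), 7.907162666320801)
[146.78879 254.72064] [0.39011332 0.26688286]
[155.89932 189.1249 ] [0.50920175 0.25072436]
[222.17636 198.33005] [0.48906185 0.12888349]
[213.06583 263.92578] [0.37067497 0.14716467]
295.8787878787879 144.06060606060606 33 [ 0.60855435 -0.01953955  0.08      ]
```

View pics/crop1.png

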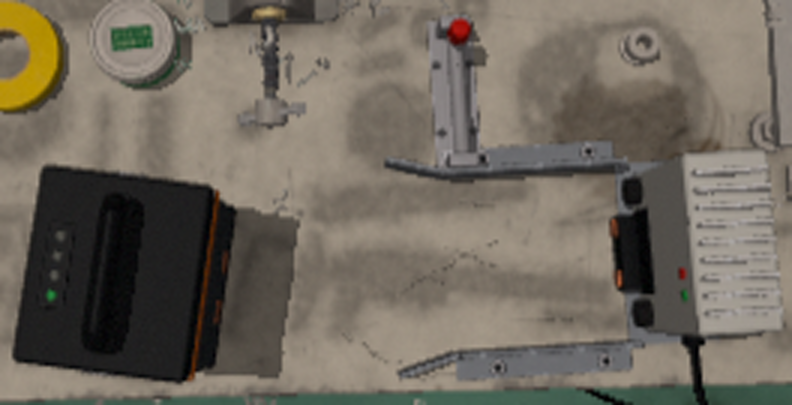

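The crop shows lid corners TL(42,167), TR(217,190), BR(189,381), BL(14,360). Wall mouth tips are at (387,163) and (401,375), and the charger's top front edge runs (684,157)–(698,334). The pack is already roughly square to the dock, with a small yaw difference.

```bash
python3 - <<'E'
from h import *
c=np.load("top0.npz")
f=lambda u,v,z:onz(c,(u/3+143-.33,v/3+135-.33),z)[:2]
P=[f(*q,.176) for q in((42,167),(217,190),(189,381),(14,360))]
print("pack",np.round(P,4),np.mean(P,0))
for a,b in((0,1),(3,2),(1,2),(0,3)): d=P[b]-P[a];print(np.linalg.norm(d),np.degrees(np.arctan2(d[1],d[0])))
K=f(460,30,.083);A=f(387,163,.045);B=f(401,375,.045);C=f(684,157,.165);D=f(698,334,.165)
A2=f(620,163,.045);B2=f(632,348,.045);A1=f(447,178,.045);B1=f(460,352,.045)
for n in "K A B C D A1 A2 B1 B2".split(): print(n,np.round(globals()[n],4))
for a,b in((A,B),(C,D),(A1,B1)): print(np.linalg.norm(b-a),np.degrees(np.arctan2(*(b-a)[::-1])),(a+b)/2)
# fit dock pose: points in dock frame
src=np.array([[-62,162],[-119,76],[-119,-76],[-76,64],[-76,-64]])/1e3
dst=np.array([K,A,B,A1,B1])
ms,md=src.mean(0),dst.mean(0);U,S,Vt=np.linalg.svd((src-ms).T@(dst-md));Rm=Vt.T@np.diag([1,np.sign(np.linalg.det(Vt.T@U.T))])@U.T
t=md-Rm@ms;print("dock",t,np.degrees(np.arctan2(Rm[1,0],Rm[0,0])),np.round((dst-(src@Rm.T+t))*1e3,1))
g=np.load("top0.npz");
E
```

```text
pack [[0.5069 0.2493]
 [0.49   0.1421]
 [0.375  0.1605]
 [0.3902 0.2659]] [0.44053106 0.20442696]
0.10857204073627247 -98.96435166438769
0.10650909657080836 -98.17900636705077
0.11643948909746693 170.90116790489725
0.11791276250509813 171.9101629617603
K [ 0.6066 -0.0195]
A [0.5187 0.0329]
B [0.3677 0.0274]
C [ 0.5042 -0.1479]
D [ 0.3949 -0.1503]
A1 [ 0.5067 -0.01  ]
A2 [ 0.5144 -0.1349]
B1 [ 0.3827 -0.0149]
B2 [ 0.3824 -0.1368]
0.15115124815470538 -177.91710215216412 [0.44318786 0.03015282]
0.10933235145606972 -178.7408842512343 [ 0.44959125 -0.14910042]
0.12415636995317267 -177.73479882285562 [ 0.44471682 -0.01241331]
dock [ 0.4477573  -0.08843145] -87.68375927574203 [[-0.5  0.5]
 [-0.2 -0.6]
 [ 0.7  0. ]
 [-1.9 -0.1]
 [ 1.9  0.2]]
```

```bash
python3 - <<'E'
from h import *
from cell import robot
c=np.load("scene0.npz"); im=c["pixels"][:,:,::-1]
w=robot.read_camera("wrist"); print(w["T_tool_cam"],w["intrinsics"])
a=cv2.resize(im[0:75,80:185],(420,300),interpolation=cv2.INTER_CUBIC)
b=cv2.resize(w["pixels"][:,:,::-1],(380,285)); b=cv2.copyMakeBorder(b,0,15,0,0,0)
cv2.imwrite("pics/grip.png",np.hstack([a,b]))
T=np.array([.2096,-.4809,.243]);Rt=R.from_euler('xyz',[-3.14,0,.4108]).as_matrix()
for p in([0,0,0],[0,.046,.017],[0,-.046,.017],[0,.095,-.05],[0,-.095,-.05],[.095,0,-.05],[-.095,0,-.05]):
    print(p,(proj(c,T+Rt@np.array(p))-[80,0])*4)
E
```

```text
[[-5.67872931e-04  9.50477582e-01  3.10792604e-01  8.30589868e-02]
 [ 9.99999627e-01  3.37499659e-04  7.95021683e-04  4.92787022e-04]
 [ 6.50757890e-04  3.10792940e-01 -9.50477420e-01 -1.41751976e-01]
 [ 0.00000000e+00  0.00000000e+00  0.00000000e+00  1.00000000e+00]] [[284.6009779    0.         251.81650032]
 [  0.         284.6009779  192.96794434]
 [  0.           0.           1.        ]]
[0, 0, 0] [231.4002312 159.1429955]
[0, 0.046, 0.017] [178.05236141 178.60743958]
[0, -0.046, 0.017] [293.43809492 181.45417265]
[0, 0.095, -0.05] [95.06718721 92.56300923]
[0, -0.095, -0.05] [342.39542083  98.17369034]
[0.095, 0, -0.05] [185.03008218 151.4949377 ]
[-0.095, 0, -0.05] [248.35231012  44.88096978]
```

View pics/grip.png

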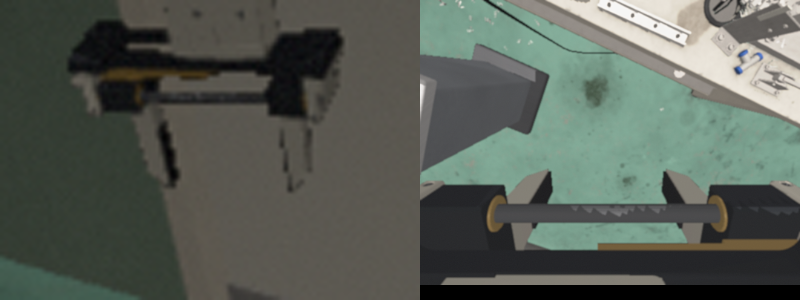

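The gripper's body is wide along the tool's y axis and 37 mm deep to each side. So I'll push with the tool's -x side toward the pack, with the tips almost on the bench so that any contact stays low.

```bash
cat >> h.py <<'E'
DO=np.array([.4478,-.0884]); DY=np.radians(-87.7)
dx=np.array([np.cos(DY),np.sin(DY)]); dy=np.array([-dx[1],dx[0]])
def w(x,y): return DO+x*dx+y*dy
def plan(pts):
    "pts: world x,y,z,yaw -> rows"
    from cell import robot
    s=robot.observe(); p=s["tool_pos"]; M=R.from_euler('xyz',s["tool_rot"]).as_matrix(); y0=s["tool_rot"][2]
    print("t",round(s["time"],2),"pos",p.round(4),"yaw",round(y0,4),"F",s["contact_force"].round(1),"M",s["torque"].round(2),"open",round(s["opening"],3))
    for q in pts:
        print((M.T@(np.array(q[:3])-p)/.06).round(3).tolist(), round((y0-q[3]+np.pi)%(2*np.pi)-np.pi,3))
E
python3 - <<'E'
from h import *
Y=DY+np.pi; print(Y)
b=w(-.2929-.0525-.0375-.05,.0045); print(b)
plan([(.3,-.42,.33,.41),(.42,-.22,.33,.8),(.45,0,.33,1.2),(*b,.33,Y),(*b,.10,Y),(*b,.022,Y)])
E
```

```text
1.610938899590766
[0.43492332 0.34433185]
t 0.15 pos [ 0.2096 -0.481   0.2432] yaw 0.4108 F [-0.5  0.3  0.5] M [-0.    0.    0.05] open 0.092
[1.788, -0.333, -1.445] 0.001
[4.953, -2.59, -1.442] -0.389
[6.875, -5.752, -1.439] -0.789
[8.936, -11.114, -1.432] -1.2
[8.936, -11.11, 2.401] -1.2
[8.936, -11.108, 3.701] -1.2
```

{"name": "step_arm", "arguments": {"motion": [[[0.9, -0.2, -0.7], 0], [[1.8, -0.4, -1.45], 0], [[2.6, -1.0, -1.45], -0.1], [[3.4, -1.6, -1.45], -0.25], [[4.2, -2.2, -1.45], -0.35], [[5.0, -2.6, -1.45], -0.45], [[5.5, -3.4, -1.45], -0.6], [[6.0, -4.2, -1.45], -0.7], [[6.5, -5.0, -1.45], -0.8], [[6.9, -5.8, -1.45], -0.9]], "hand": 255}}

```text
time: 1.4
tool_pos: [0.4502, 0.005, 0.3305]
tool_rot: [-3.141, -0.0, 1.314]
contact_force: [0.3, -0.3, -0.2]
opening: 0.0008
grip_force: 0.0
```

```bash
python3 - <<'E'
from h import *
Y=DY+np.pi; b=w(-.4329,.0045)
plan([(*b,.33,Y),(*b,.10,Y),(*b,.022,Y)])
E
```

```text
t 1.4 pos [0.4502 0.005  0.3305] yaw 1.3143 F [ 0.3 -0.3 -0.2] M [ 0.04 -0.14  0.03] open 0.001
[5.406, -1.682, 0.009] -0.297
[5.406, -1.681, 3.842] -0.297
[5.406, -1.681, 5.142] -0.297
```

{"name": "step_arm", "arguments": {"motion": [[[0.9, -0.3, 0], -0.05], [[1.8, -0.6, 0], -0.1], [[2.7, -0.9, 0], -0.2], [[3.6, -1.2, 0], -0.25], [[4.5, -1.5, 0], -0.3], [[5.4, -1.7, 0], -0.3], [[5.4, -1.7, 1.0], -0.3], [[5.4, -1.7, 2.0], -0.3], [[5.4, -1.7, 3.0], -0.3], [[5.4, -1.7, 3.85], -0.3]]}}

```text
time: 2.65
tool_pos: [0.4342, 0.342, 0.0973]
tool_rot: [-3.14, 0.001, 1.611]
contact_force: [0.5, 0.6, -0.9]
opening: 0.0003
grip_force: 0.0
```

```bash
python3 - <<'E'
from h import *
from cell import robot
Y=DY+np.pi; b=w(-.4329,.0045)
plan([(*b,.022,Y)])
c=robot.read_camera("top"); cv2.imwrite("pics/t1.png",cv2.resize(c["pixels"][130:290,100:330,::-1],None,fx=3,fy=3))
E
```

```text
t 2.65 pos [0.4342 0.342  0.0973] yaw 1.611 F [ 0.5  0.6 -0.9] M [ 0.04 -0.12 -0.03] open 0.0
[0.039, 0.015, 1.255] 0.0
```

View pics/t1.png

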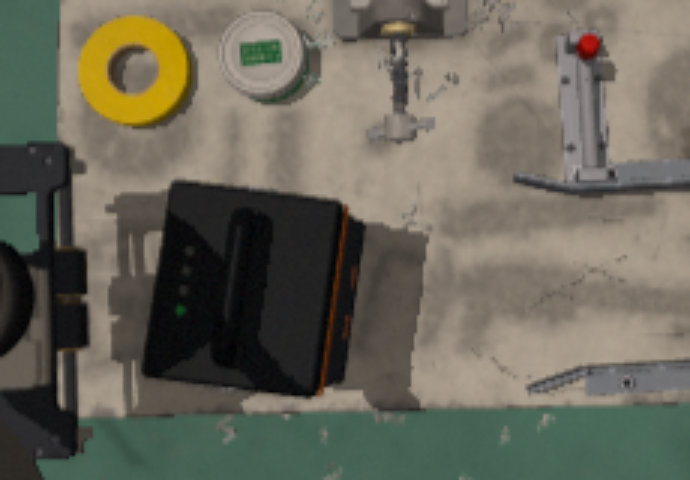

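The carriage blocks sit centrally now that the fingers are closed, and face the pack. Lowering the tips to a few mm above the bench, then making a gentle first contact.

{"name": "step_arm", "arguments": {"motion": [[[0, 0, 0.7], 0], [[0, 0, 1.15], 0], [[0, 0, 1.25], 0], [[-0.1, 0, 1.25], 0], [[-0.2, 0, 1.25], 0], [[-0.3, 0, 1.25], 0], [[-0.4, 0, 1.25], 0], [[-0.45, 0, 1.25], 0], [[-0.5, 0, 1.25], 0], [[-0.55, 0, 1.25], 0]]}}

```text
time: 3.95
tool_pos: [0.4363, 0.3093, 0.0247]
tool_rot: [3.142, 0.0, 1.611]
contact_force: [0.1, 1.0, -0.8]
opening: 0.0007
grip_force: 0.0
```

{"name": "step_arm", "arguments": {"motion": [[[-0.05, 0, 0], 0], [[-0.1, 0, 0], 0], [[-0.15, 0, 0], 0], [[-0.2, 0, 0], 0], [[-0.25, 0, 0], 0]]}}

```text
time: 4.58
tool_pos: [0.4376, 0.2957, 0.0254]
tool_rot: [3.139, -0.002, 1.61]
contact_force: [-0.5, 12.9, 7.4]
opening: 0.0003
grip_force: 3.2
```

```bash
python3 - <<'E'
from h import *
plan([])
E
```

```text
t 4.58 pos [0.4376 0.2957 0.0254] yaw 1.6102 F [-0.5 12.9  7.4] M [ 0.45  0.27 -0.47] open 0.0
```

```bash
python3 - <<'E'
from h import *
from cell import robot
for n,(a,b,d,e) in {"scene":(130,260,250,390),"top":(160,290,110,250)}.items():
    c=robot.read_camera(n); cv2.imwrite(f"pics/c_{n}.png",0*c["pixels"]); globals()[n]=cv2.resize(c["pixels"][a:b,d:e,::-1],(395,366),interpolation=cv2.INTER_CUBIC)
cv2.imwrite("pics/t2.png",np.hstack([scene,top]))
E
```

```text
(no output)
```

View pics/t2.png

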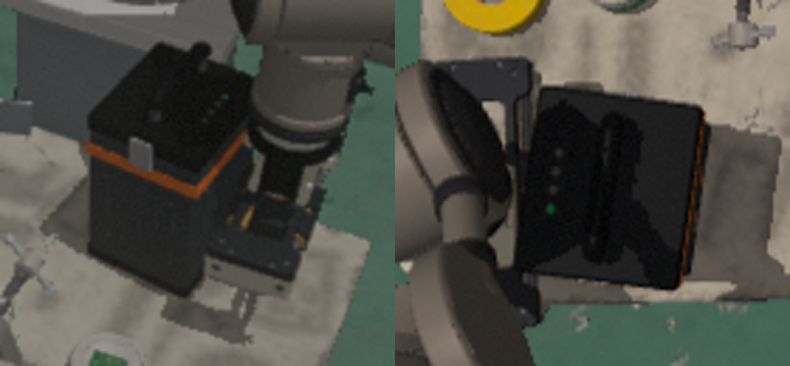

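Contact is low, at the gripper body's front edge, and the pack is still upright and starting to turn square. Continuing slowly.

{"name": "step_arm", "arguments": {"motion": [[[-0.04, 0, 0.03], 0], [[-0.08, 0, 0.03], 0], [[-0.12, 0, 0.03], 0], [[-0.16, 0, 0.03], 0], [[-0.2, 0, 0.03], 0], [[-0.24, 0, 0.03], 0], [[-0.28, 0, 0.03], 0], [[-0.32, 0, 0.03], 0], [[-0.36, 0, 0.03], 0], [[-0.4, 0, 0.03], 0]]}}

```text
time: 5.92
tool_pos: [0.4372, 0.2719, 0.0229]
tool_rot: [-3.141, -0.002, 1.61]
contact_force: [-3.6, 10.4, -1.0]
opening: 0.0004
grip_force: 4.8
```

```bash
cat >> h.py <<'E'
def lid():
    from cell import robot
    c=robot.read_camera("top"); im=np.ascontiguousarray(c["pixels"][:,:,::-1]); hsv=cv2.cvtColor(im,cv2.COLOR_BGR2HSV)
    o=cv2.inRange(hsv,(5,150,70),(18,255,255)); o[:180]=0;o[285:]=0;o[:,:150]=0;o[:,350:]=0
    n,l,st,_=cv2.connectedComponentsWithStats(o,connectivity=8); i=1+np.argmax(st[1:,4]); v,u=np.nonzero(l==i)
    # orange band front edge, near z=.15
    k=v.argsort(); a=onz(c,(np.median(u[v<=v.min()+1]),v.min()),.15)[:2]; b=onz(c,(np.median(u[v>=v.max()-1]),v.max()),.15)[:2]
    d=a-b; m=(a+b)/2-DO
    print("band mid dock",(m@dx).round(4),(m@dy).round(4),"len",np.linalg.norm(d).round(3),"yaw err deg",np.degrees(np.arctan2(-(d@dx),d@dy)).round(2),"rows",v.min(),v.max())
    return c
E
python3 - <<'E'
from h import *
plan([]);lid()
E
```

```text
t 5.92 pos [0.4372 0.2719 0.0229] yaw 1.6098 F [-3.6 10.4 -1. ] M [ 1.01  0.24 -0.35] open 0.0
band mid dock 0.0175 0.0148 len 0.008 yaw err deg 1.97 rows 208 212
```

```bash
python3 - <<'E'
s=open("h.py").read()
s=s.replace("o[:,350:]=0","o[:,335:]=0").replace("n,l,st,_=cv2.connectedComponentsWithStats(o,connectivity=8); i=1+np.argmax(st[1:,4]); v,u=np.nonzero(l==i)",
"o=cv2.inRange(cv2.GaussianBlur(hsv,(1,1),0),(5,110,50),(20,255,255))&np.where((np.indices(o.shape)[0]>180)&(np.indices(o.shape)[0]<285)&(np.indices(o.shape)[1]>150)&(np.indices(o.shape)[1]<335),255,0).astype(np.uint8)\n    v,u=np.nonzero(o); vx,vy,x0,y0=cv2.fitLine(np.c_[u,v].astype(np.float32),cv2.DIST_HUBER,0,.01,.01).ravel(); e=abs((u-x0)*vy-(v-y0)*vx)<2.5; u,v=u[e],v[e]; print(len(u))")
s=s.replace("k=v.argsort(); a=onz(c,(np.median(u[v<=v.min()+1]),v.min()),.15)[:2]; b=onz(c,(np.median(u[v>=v.max()-1]),v.max()),.15)[:2]",
"f=np.polyfit(v,u,1); a,b=[onz(c,(np.polyval(f,t),t),.15)[:2] for t in (v.min(),v.max())]")
open("h.py","w").write(s)
E
python3 - <<'E'
from h import *
c=lid(); cv2.imwrite("pics/t3.png",cv2.resize(c["pixels"][160:290,130:330,::-1],None,fx=3,fy=3))
E
```

```text
45
band mid dock -0.2125 0.0011 len 0.119 yaw err deg -6.04 rows 194 257
```

View pics/t3.png

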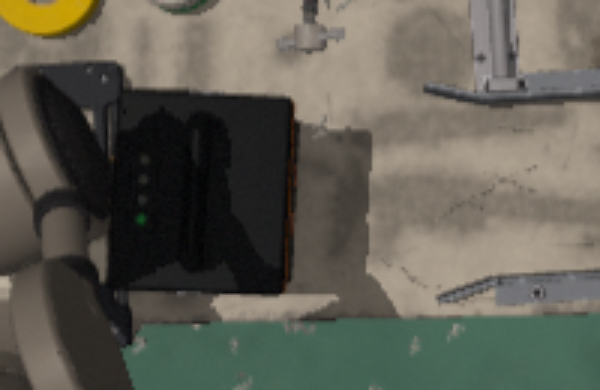

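{"name": "step_arm", "arguments": {"motion": [[[-0.06, 0, 0], 0], [[-0.12, 0, 0], 0], [[-0.18, 0, 0], 0], [[-0.24, 0, 0], 0], [[-0.3, 0, 0], 0], [[-0.36, 0, 0], 0], [[-0.42, 0, 0], 0], [[-0.48, 0, 0], 0], [[-0.54, 0, 0], 0], [[-0.6, 0, 0], 0]]}}

```text
time: 7.28
tool_pos: [0.439, 0.2361, 0.0231]
tool_rot: [3.141, -0.003, 1.61]
contact_force: [-1.8, 12.9, 2.4]
opening: 0.0004
grip_force: 6.7
```

```bash
python3 - <<'E'
from h import *
plan([]);lid()
E
```

```text
t 7.28 pos [0.439  0.2361 0.0231] yaw 1.6101 F [-1.8 12.9  2.4] M [ 1.32  0.29 -0.19] open 0.0Traceback (most recent call last):
  File "<stdin>", line 2, in <module>
  File "h.py", line 27, in lid
    v,u=np.nonzero(o); vx,vy,x0,y0=cv2.fitLine(np.c_[u,v].astype(np.float32),cv2.DIST_HUBER,0,.01,.01).ravel(); e=abs((u-x0)*vy-(v-y0)*vx)<2.5; u,v=u[e],v[e]; print(len(u))
                                   ~~~~~~~~~~~^^^^^^^^^^^^^^^^^^^^^^^^^^^^^^^^^^^^^^^^^^^^^^^^^^^^^^^^
cv2.error: OpenCV(4.12.0) /io/opencv/modules/imgproc/src/linefit.cpp:50: error: (-215:Assertion failed) count > 0 in function 'fitLine2D_wods'
```

```bash
python3 - <<'E'
from h import *
from cell import robot
c=robot.read_camera("top"); np.savez("t4.npz",**c); cv2.imwrite("pics/t4.png",cv2.resize(c["pixels"][160:290,150:350,::-1],None,fx=4,fy=4,interpolation=cv2.INTER_CUBIC))
E
```

```text
(no output)
```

View pics/t4.png

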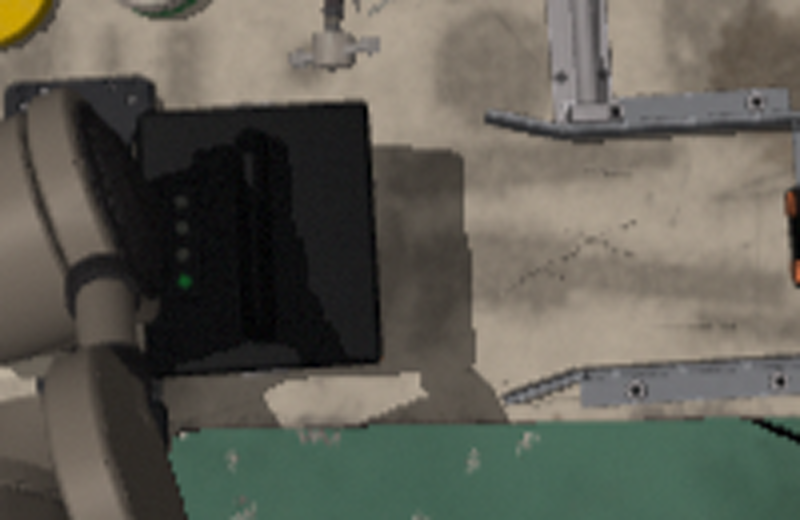

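The pack is now square: the lid's front corners are at (367,101) and (381,361) in the crop.

```bash
python3 - <<'E'
from h import *
c=np.load("t4.npz")
P=[onz(c,(u/4+150-.4,v/4+160-.4),.176)[:2]-DO for u,v in((367,101),(381,361),(138,112))]
for p in P: print(p@dx,p@dy)
d=P[0]-P[1];print("yaw",np.degrees(np.arctan2(-(d@dx),d@dy)),"mid y",(P[0]+P[1])@dy/2)
from cell import robot; t=robot.observe()["tool_pos"][:2]-DO;print("tcp",t@dx,t@dy)
E
```

```text
-0.17878016403469282 0.07254105652688936
-0.1796797564522867 -0.046266556057262244
-0.284387828064704 0.07437488231686053
yaw -0.4338262733441972 mid y 0.013137250234813559
tcp -0.324307683203088 0.004278333093591824
```

Square now, but 13 mm towards dock +y. I'll push slightly diagonally to bring it onto the centreline.

{"name": "step_arm", "arguments": {"motion": [[[-0.06, -0.015, 0], 0], [[-0.12, -0.03, 0], 0], [[-0.18, -0.045, 0], 0], [[-0.24, -0.06, 0], 0], [[-0.3, -0.075, 0], 0], [[-0.36, -0.09, 0], 0], [[-0.42, -0.105, 0], 0], [[-0.48, -0.12, 0], 0], [[-0.54, -0.135, 0], 0], [[-0.6, -0.15, 0], 0]]}}

```text
time: 8.62
tool_pos: [0.4338, 0.2001, 0.0238]
tool_rot: [3.136, -0.003, 1.612]
contact_force: [2.3, 14.3, 1.5]
opening: 0.0008
grip_force: 6.7
```

```bash
cat >> h.py <<'E'
def front():
    "front lid corners by the dark lid: right border and top border of the dark blob"
    from cell import robot
    c=robot.read_camera("top"); np.savez("last.npz",**c); g=c["pixels"].max(2)
    m=(g<50).astype(np.uint8); m[:170]=0;m[275:]=0;m[:,:170]=0
    m[:,345:]=0; m=cv2.morphologyEx(m,cv2.MORPH_OPEN,np.ones((7,7)))
    n,l,st,_=cv2.connectedComponentsWithStats(m); i=1+np.argmax(st[1:,4]); b=l==i
    right=st[i,0]+st[i,2]-1
    cols=[x for x in range(right-22,right-5)]; top=np.median([np.nonzero(b[:,x])[0].min() for x in cols]); bot=np.median([np.nonzero(b[:,x])[0].max() for x in cols])
    rows=np.arange(int(top)+6,int(bot)-6); rt=np.array([np.nonzero(b[y])[0].max() for y in rows]); f=np.polyfit(rows,rt+.5,1)
    P=[onz(c,(np.polyval(f,y),y),.176)[:2]-DO for y in(top-.5,bot+.5)]; d=P[0]-P[1]
    print("front x",((P[0]+P[1])@dx/2).round(4),"y",(P[0]@dy).round(4),(P[1]@dy).round(4),"mid",((P[0]+P[1])@dy/2).round(4),"yaw",np.degrees(np.arctan2(-(d@dx),d@dy)).round(2))
E
python3 - <<'E'
from h import *
plan([]);front()
E
```

```text
t 8.62 pos [0.4338 0.2001 0.0238] yaw 1.6119 F [ 2.3 14.3  1.5] M [ 1.32 -0.34  0.41] open 0.001
front x -0.1424 y 0.0653 -0.0553 mid 0.005 yaw 0.63
```

{"name": "step_arm", "arguments": {"motion": [[[-0.07, -0.015, 0], 0], [[-0.14, -0.03, 0], 0], [[-0.21, -0.045, 0], 0], [[-0.28, -0.06, 0], 0], [[-0.35, -0.07, 0], 0], [[-0.42, -0.08, 0], 0], [[-0.49, -0.08, 0], 0], [[-0.56, -0.08, 0], 0], [[-0.63, -0.08, 0], 0], [[-0.7, -0.08, 0], 0]]}}

```text
time: 9.93
tool_pos: [0.4297, 0.1576, 0.0235]
tool_rot: [3.138, -0.002, 1.611]
contact_force: [0.2, 14.0, 1.9]
opening: 0.0003
grip_force: 7.1
```

```bash
python3 - <<'E'
from h import *
plan([]);front()
E
```

```text
t 9.93 pos [0.4297 0.1576 0.0235] yaw 1.6113 F [ 0.2 14.   1.9] M [ 1.41 -0.15  0.19] open 0.0
front x -0.1009 y 0.0588 -0.0616 mid -0.0014 yaw 0.18
```

{"name": "step_arm", "arguments": {"motion": [[[-0.08, 0, 0], 0], [[-0.16, 0, 0], 0], [[-0.24, 0, 0], 0], [[-0.32, 0, 0], 0], [[-0.4, 0, 0], 0], [[-0.48, 0, 0], 0], [[-0.56, 0, 0], 0], [[-0.64, 0, 0], 0], [[-0.72, 0, 0], 0], [[-0.8, 0, 0], 0]]}}

```text
time: 11.22
tool_pos: [0.431, 0.1094, 0.0233]
tool_rot: [3.14, -0.002, 1.611]
contact_force: [-0.7, 14.0, 2.6]
opening: 0.0002
grip_force: 7.0
```

```bash
python3 - <<'E'
from h import *
plan([]);front()
E
```

```text
t 11.22 pos [0.431  0.1094 0.0233] yaw 1.6112 F [-0.7 14.   2.6] M [ 1.4  -0.15  0.18] open 0.0
front x -0.0533 y 0.0594 -0.0629 mid -0.0018 yaw 0.04
```

{"name": "step_arm", "arguments": {"motion": [[[-0.1, 0, 0], 0], [[-0.2, 0, 0], 0], [[-0.3, 0, 0], 0], [[-0.4, 0, 0], 0], [[-0.5, 0, 0], 0], [[-0.6, 0, 0], 0], [[-0.7, 0, 0], 0], [[-0.8, 0, 0], 0], [[-0.9, 0, 0], 0], [[-1.0, 0, 0], 0]]}}

```text
time: 12.52
tool_pos: [0.4327, 0.0494, 0.023]
tool_rot: [3.141, -0.002, 1.611]
contact_force: [-0.7, 13.6, 1.8]
opening: 0.0007
grip_force: 7.0
```

{"name": "step_arm", "arguments": {"motion": [[[-0.08, 0, 0], 0], [[-0.16, 0, 0], 0], [[-0.24, 0, 0], 0], [[-0.3, 0, 0], 0], [[-0.36, 0, 0], 0], [[-0.42, 0, 0], 0]]}}

```text
time: 13.28
tool_pos: [0.4335, 0.0243, 0.023]
tool_rot: [-3.141, -0.002, 1.611]
contact_force: [-0.8, 13.7, 2.7]
opening: 0.0005
grip_force: 6.9
```

```bash
python3 - <<'E'
from h import *
plan([]);front()
E
```

```text
t 13.28 pos [0.4335 0.0243 0.023 ] yaw 1.6112 F [-0.8 13.7  2.7] M [ 1.39 -0.16  0.12] open 0.001
front x 0.0053 y 0.057 -0.0628 mid -0.0029 yaw -5.12
```

{"name": "step_arm", "arguments": {"motion": [[[-0.05, 0, 0], 0], [[-0.1, 0, 0], 0], [[-0.15, 0, 0], 0], [[-0.2, 0, 0], 0], [[-0.24, 0, 0], 0], [[-0.27, 0, 0], 0]]}}

```text
time: 14.08
tool_pos: [0.4339, 0.0082, 0.0229]
tool_rot: [-3.141, -0.002, 1.611]
contact_force: [0.1, 13.3, 1.9]
opening: 0.0004
grip_force: 6.9
```

{"name": "step_arm", "arguments": {"motion": [[[-0.02, 0, 0], 0], [[-0.04, 0, 0], 0], [[-0.06, 0, 0], 0]]}}

```text
time: 14.45
tool_pos: [0.434, 0.0051, 0.023]
tool_rot: [-3.141, -0.002, 1.611]
contact_force: [0.4, 18.5, 3.2]
opening: 0.0005
grip_force: 9.0
```

{"name": "step_arm", "arguments": {"motion": [[[-0.02, 0, 0], 0], [[-0.04, 0, 0], 0]]}}

```text
time: 14.7
tool_pos: [0.4341, 0.0028, 0.023]
tool_rot: [-3.141, -0.002, 1.611]
contact_force: [-1.3, 18.6, 4.2]
opening: 0.0004
grip_force: 9.3
```

{"name": "step_arm", "arguments": {"motion": [[[-0.02, 0, 0], 0], [[-0.04, 0, 0], 0]]}}

```text
time: 14.95
tool_pos: [0.4342, 0.0005, 0.023]
tool_rot: [-3.141, -0.002, 1.611]
contact_force: [0.5, 18.6, 3.6]
opening: 0.0006
grip_force: 9.7
```

{"name": "step_arm", "arguments": {"motion": [[[-0.02, 0, 0], 0], [[-0.04, 0, 0], 0]]}}

```text
time: 15.2
tool_pos: [0.4343, -0.0018, 0.023]
tool_rot: [-3.141, -0.003, 1.611]
contact_force: [-0.2, 21.0, 4.8]
opening: 0.0002
grip_force: 10.0
```

```bash
python3 - <<'E'
from h import *
plan([])
E
```

```text
t 15.2 pos [ 0.4343 -0.0018  0.023 ] yaw 1.6114 F [-0.2 21.   4.8] M [ 1.96 -0.21  0.15] open 0.0
```

{"name": "step_arm", "arguments": {"motion": [[[-0.02, 0, 0], 0]]}}

```text
time: 15.32
tool_pos: [0.4344, -0.0023, 0.0232]
tool_rot: [-3.141, -0.004, 1.611]
contact_force: [1.5, 32.7, 9.3]
opening: 0.0005
grip_force: 16.7
```

{"name": "step_arm", "arguments": {"motion": [[[-0.015, 0, 0], 0]]}}

```text
time: 15.45
tool_pos: [0.4346, -0.0024, 0.0233]
tool_rot: [-3.141, -0.004, 1.611]
contact_force: [1.6, 38.7, 9.8]
opening: 0.0007
grip_force: 19.4
```

The force rose sharply with no further travel, so the pack is home. Backing off and rising, then over to the knob.

{"name": "step_arm", "arguments": {"motion": [[[0.1, 0, 0], 0], [[0.4, 0, 0], 0], [[1.0, 0, 0], 0], [[1.2, 0, -0.8], 0], [[1.2, 0, -1.8], 0], [[1.2, 0, -2.8], 0], [[1.2, 0, -3.8], 0], [[1.2, 0, -4.6], 0], [[1.2, 0.5, -4.6], 0.15], [[1.2, 1.0, -4.6], 0.3]]}}

```text
time: 16.7
tool_pos: [0.4929, 0.0681, 0.3]
tool_rot: [3.139, -0.0, 1.306]
contact_force: [-0.3, -0.6, -0.6]
opening: 0.0006
grip_force: 0.0
```

```bash
python3 - <<'E'
from h import *
from cell import robot
b=w(-.062,.195); print(b)
plan([(*b,.30,DY+np.pi/2),(*b,.082,DY+np.pi/2)])
c=robot.read_camera("top"); np.savez("t5.npz",**c)
cv2.imwrite("pics/t5.png",cv2.resize(c["pixels"][130:280,240:420,::-1],None,fx=4,fy=4,interpolation=cv2.INTER_CUBIC))
E
```

```text
[ 0.64015474 -0.01862425]
t 16.7 pos [0.4929 0.0681 0.3   ] yaw 1.3061 F [-0.3 -0.6 -0.6] M [-0.   -0.11  0.01] open 0.001
[-0.754, 2.747, 0.005] 1.266
[-0.755, 2.739, 3.639] 1.266
```

View pics/t5.png

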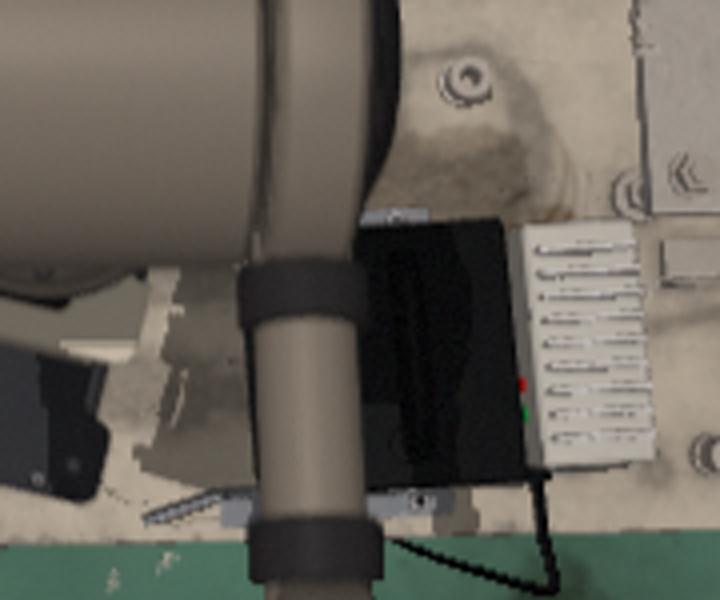

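The lid sits square against the charger front. Moving behind the knob.

{"name": "step_arm", "arguments": {"motion": [[[-0.1, 0.4, 0], 0.17], [[-0.2, 0.8, 0], 0.34], [[-0.3, 1.2, 0], 0.5], [[-0.4, 1.6, 0], 0.68], [[-0.5, 2.0, 0], 0.85], [[-0.6, 2.4, 0], 1.0], [[-0.75, 2.75, 0], 1.15], [[-0.75, 2.75, 0], 1.27], [[-0.75, 2.75, 1.0], 1.27], [[-0.75, 2.75, 2.0], 1.27]]}}

```text
time: 18.0
tool_pos: [0.6401, -0.018, 0.1779]
tool_rot: [3.141, -0.002, 0.041]
contact_force: [0.4, 0.0, -1.2]
opening: 0.0005
grip_force: 0.0
```

```bash
python3 - <<'E'
from h import *
b=w(-.062,.195)
plan([(*b,.082,DY+np.pi/2),(*w(-.062,.1),.082,DY+np.pi/2)])
E
```

```text
t 18.0 pos [ 0.6401 -0.018   0.1779] yaw 0.0413 F [ 0.4  0.  -1.2] M [0.03 0.02 0.04] open 0.0
[-0.001, 0.01, 1.598] 0.001
[-1.585, 0.009, 1.595] 0.001
```

{"name": "step_arm", "arguments": {"motion": [[[0, 0, 0.9], 0], [[0, 0, 1.5], 0], [[0, 0, 1.6], 0], [[0, 0, 1.6], 0], [[-0.1, 0, 1.6], 0], [[-0.2, 0, 1.6], 0], [[-0.26, 0, 1.6], 0], [[-0.32, 0, 1.6], 0], [[-0.38, 0, 1.6], 0]]}}

```text
time: 19.12
tool_pos: [0.6178, -0.0188, 0.0836]
tool_rot: [3.141, -0.002, 0.041]
contact_force: [2.4, -0.1, 2.6]
opening: 0.0006
grip_force: 1.3
```

{"name": "step_arm", "arguments": {"motion": [[[-0.06, 0, 0], 0], [[-0.12, 0, 0], 0], [[-0.18, 0, 0], 0], [[-0.24, 0, 0], 0], [[-0.3, 0, 0], 0]]}}

```text
time: 19.75
tool_pos: [0.5991, -0.0195, 0.0829]
tool_rot: [3.141, -0.0, 0.041]
contact_force: [2.9, -0.6, 2.3]
opening: 0.0004
grip_force: 1.4
```

{"name": "step_arm", "arguments": {"motion": [[[-0.07, 0, 0], 0], [[-0.14, 0, 0], 0], [[-0.21, 0, 0], 0], [[-0.28, 0, 0], 0], [[-0.35, 0, 0], 0], [[-0.42, 0, 0], 0], [[-0.48, 0, 0], 0]]}}

```text
time: 20.62
tool_pos: [0.5702, -0.0206, 0.0829]
tool_rot: [3.142, 0.0, 0.041]
contact_force: [3.1, -1.4, 1.9]
opening: 0.0008
grip_force: 1.4
```

{"name": "step_arm", "arguments": {"motion": [[[-0.03, 0, 0], 0], [[-0.06, 0, 0], 0], [[-0.08, 0, 0], 0]]}}

```text
time: 21.0
tool_pos: [0.5657, -0.0208, 0.0829]
tool_rot: [3.142, 0.0, 0.041]
contact_force: [3.8, -0.3, 1.9]
opening: 0.0005
grip_force: 2.1
```

{"name": "step_arm", "arguments": {"motion": [[[-0.02, 0, 0], 0], [[-0.04, 0, 0], 0]]}}

```text
time: 21.25
tool_pos: [0.5653, -0.0209, 0.0833]
tool_rot: [3.141, -0.005, 0.041]
contact_force: [11.0, 1.0, -2.4]
opening: 0.0007
grip_force: 5.2
```

{"name": "step_arm", "arguments": {"motion": [[[-0.04, 0, 0], 0], [[-0.04, 0, 0], 0]]}}

```text
time: 21.5
tool_pos: [0.565, -0.0209, 0.0835]
tool_rot: [3.141, -0.01, 0.04]
contact_force: [14.5, 1.5, -6.2]
opening: 0.0003
grip_force: 7.6
```

{"name": "step_arm", "arguments": {"motion": [[[0.2, 0, 0], 0], [[0.7, 0, 0], 0], [[0.9, 0, -0.8], 0], [[0.9, 0, -1.8], 0], [[0.9, 0, -2.8], 0], [[0.9, 0, -3.8], 0], [[0.4, -0.9, -3.8], 0], [[0.2, -1.8, -3.8], 0], [[0, -2.7, -3.8], 0], [[-0.3, -3.6, -3.8], 0]]}}

```text
time: 22.75
tool_pos: [0.5327, 0.1954, 0.3099]
tool_rot: [3.141, 0.004, 0.04]
contact_force: [0.3, -0.3, 0.4]
opening: 0.0006
grip_force: 0.0
```

```bash
python3 - <<'E'
from h import *
from cell import robot
plan([])
c=robot.read_camera("top"); np.savez("t6.npz",**c); im=np.ascontiguousarray(c["pixels"][:,:,::-1])
hsv=cv2.cvtColor(im,cv2.COLOR_BGR2HSV); red=cv2.inRange(hsv,(0,150,100),(8,255,255)); red[:135]=0;red[200:]=0;red[:,:270]=0;red[:,320:]=0
v,u=np.nonzero(red)
if len(u): p=onz(c,(u.mean(),v.mean()),.083)[:2]-DO; print("knob",p@dx,p@dy,len(u))
s=robot.read_camera("scene")["pixels"][90:300,130:390,::-1]
cv2.imwrite("pics/t6.png",np.hstack([cv2.resize(im[130:280,250:420],(440,388)),cv2.resize(s,(360,388))]))
E
```

```text
t 22.75 pos [0.5327 0.1954 0.3099] yaw 0.0404 F [ 0.3 -0.3  0.4] M [ 0.1  -0.04  0.02] open 0.001
knob -0.06299420936433696 0.10264443879193927 38
```

View pics/t6.png

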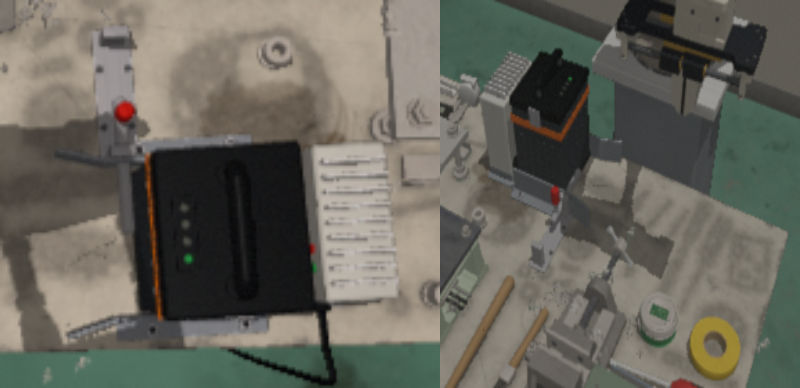

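The knob is at dock y = 103 mm, which is fully shot. The bolt stands behind the pack, the pack is upright and home against the charger, and the tin, tape and bush haven't moved.

```bash
python3 -c "
from cell import robot
print(robot.hand_in())"
```

```text
the job is handed in; nothing more can be done
None
```

The battery pack is home against the stops in the charging dock and the bolt is fully shot behind it; the pack stayed upright, the tin, tape and bush look untouched in the final view, and I handed the job in at about 23 s (the verdict wasn't shown).

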